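Unbolt the waste box and hold its lid open by the lever

ROBOT

A 7-joint arm with a two-finger parallel gripper is mounted at the origin on the work surface. World frame = base frame: x ahead of the robot, y to its left, z up, the work surface at z = 0. Lengths are in m, angles in degrees, forces in N, time in s.
With the tool pointing down it reaches from about 0.425 to 1.025 m from the base axis. Payload 3.6 kg.
Tool frame: the origin (TCP) lies at the very end of the fingers, on their centre line; the grasp point (between the pads) lies grip_point_offset behind it (grip_point_offset is the distance from the TCP to the grasp point, in m); z points along the fingers, y is the line along which they close (so a half turn about z gives the same grasp; the last joint's range is limited). The gripper opens to 85 mm and grips with 20 to 120 N. Pads are 22 mm wide; open, the fingers measure 114 mm over their backs; the gripper's body (76 mm by 85 mm) begins 54 mm behind the grasp point. The pads swing forward as they close: fully open they stand 13 mm farther back than shut.
Start: joints at [66.549, 33.873, 2.773, 92.16, -1.908, 54.013, -1.931], TCP at [0.225, -0.689, 0.231] pointing down, gripper open.
Joint ranges: [-153.93, 153.93], [-27.13, 128.08], [-72.61, 78.16], [10.71, 143.7], [-87.88, 267.88], [4.46, 118.87], [-176.78, 176.78]. Speed limits (degrees/s): [147.25, 147.25, 180, 180, 180, 180, 180].

INTERFACE

Orientations are given as a 3x3 rotation matrix whose columns are the frame's x, y, z axes.
In Python, from station import move_pose, movel, move_j, set_gripper, sleep, solve_ik, read_state, snapshot, get_calibration, Unreachable, close_job, recognise, outline_of, grip_point_offset gives the robot as it stands. The module is installed in compiled form; this text tells all that it offers. Calls block until the motion is done:
- move_pose(position, orientation): joint-space move of the TCP to a pose.
- movel(position, attitude=None, feed=0.15, stop_force=None): straight line of the TCP; attitude=None keeps the orientation; feed is the mean speed in m/s. With stop_force (N) it stops when the force on the tool has changed by that much, and returns True; else False.
- move_j(angles): joint-space move.
- set_gripper(opening, f_grip=None): finger opening in m; f_grip is the grip in N (None keeps the last); returns when the fingers have stopped.
- sleep(seconds).
- solve_ik(position, orientation): joint angles nearest the present ones, or None.
- read_state(): the state.
- snapshot(name): name is "scene" or "top" or "wrist"; returns (picture, depth): 420x560x3 uint8, blue, green, red; 420x560 float32, m along the optical axis (not along the pixel's ray), 0 where there is no reading.
- get_calibration(name): a dict with "fov_y" (degrees; the focal length in pixels is half the picture's height over the tangent of half this angle, whatever the lens; pixels are square), "cx", "cy" (the principal point, pixels), "distortion" ([k1, k2, p1, p2, k3] as OpenCV has them; the pictures are not rectified), "rvec" (rotation vector, rad) and "tvec" (3), from world to camera coordinates, as OpenCV has them. Camera axes: x right, y down, z forward; pixel columns grow to the right and rows downward; lengths in m; the calibration is good to about 2 mm. A picture is of the moment at which its call begins: read the wrist's pose just before it. get_calibration takes no time and is no camera call; for the wrist camera it gives the pose at the moment of the call.
A pose or a line that the arm cannot do raises Unreachable and nothing moves.
- close_job(): hands the job in; it is judged then, once.
Trained networks look in the newest picture that a camera, given by its name, has taken for a name from the list of things; names that differ only in an ending like _2 or _b are one class to them, and where a whole thing is asked for, a point or a joint stands for the part that bears it (a point fixed in the world has none). Each returns a list of dicts, best first, with "p" (0 to 1); they miss things now and then, are a little off and sometimes report something else, mostly with a low value. They report only what shows in the picture. A call takes as long as a camera call.
- recognise(camera, query): "position" ([row, column] in pixels, amid what is visible of it).
- outline_of(camera, query): "mask" (420x560 bool, what is visible of it) and "position" ([row, column] in pixels, amid what is visible of it).
The state is a dict: "clock": time; "q": joint angles; "qvel": joint speeds; "tau": joint torques, N m; "ee_pos": TCP position; "tcp_rot": TCP orientation; "wrist_force": force on the tool from outside, world axes, zero at the start; "torque": the same for the moment, N m; "finger_gap": finger opening in m; "grasp_force": force on a finger pad.
Only numpy, scipy, OpenCV 4.12 (cv2) and the standard library are available. Lean on these libraries where they do the work, as an engineer would, in place of code of your own. Each camera call takes 0.05 s, during which the arm holds its last target. There are 200 camera calls.

TASK

Hold the yellow waste box open for a colleague who has both hands full. Push the red knob on its front sideways, away from the lever, until the bolt is drawn right back and the lid is free; then press the lever's paddle smoothly all the way down so that the lid swings up, and finish while still holding the paddle down with the fingers and the lid fully open. Do not touch the lid, let it fly up or drop, or pick up or shift anything else on the table.

Things in the scene. Friction and masses are not known exactly. Their poses are not given: they have to be found in the camera images.
- waste_bin: Yellow steel waste box, fixed, with an elbow lever beside it. Origin on the table roughly below the lever's paddle; x along the lever from the paddle to the back of the box, y to the left seen so, z up. The box spans x 115 to 355, y -192 to -22 mm, 155 mm high with its flat steel lid shut. Brackets on the lever side reach y 15 mm, 180 mm high.
- paddle (a point): Centre of the paddle's upper face, on the lever's long end: black rubber, 66 mm along the lever, 50 mm across. At rest at x 14, z 259 mm in the box's frame, its outer end 17 degrees up; it travels 130 mm down an arc about the pin (x 14 to -4 mm) to x -2, z 129 mm at the stop, 13 degrees down. Pressing takes 10 to 17 N at first, about 4 to 6 N near the stop.
- lever (a joint): Angle of the straight lever (bar 6 x 24 mm, in the plane y = 0, on a pin at x 248, z 165 mm of the box's frame) in rad: 0 at rest, paddle up; 0.524 pressed down on its stop. A roller on its short end lifts a wing of the lid near the hinge. Spring and lid return it when let go. With the bolt shut it moves only a few hundredths.
- lid: Flat steel lid of the box, 240 mm long, 174 mm wide, 5 mm thick, about 0.9 kg. Origin at the middle of the underside of its front edge (shut: x 115, y -107, z 150 mm in the box's frame), axes as the box's. It swings up on a hinge at its far end (x 355, z 150 mm), tilting about 1.04 rad (60 degrees) with the lever on its stop, and falls shut when the lever is let go.
- bolt (a joint): Travel in m of the barrel bolt on the front of the box: about 0 shut (0 to 5 mm at the start), 0.036 drawn right back; it slides towards the box's -y, stays where it is left, and takes about 2 N. From about 0.028 on its rod is out of the lid's keeper and the lid is free.
- bolt_knob (a point): Centre of the bolt's red ball knob, 20 mm across, on an upright 8 mm stem; at x 97, y -105 (bolt shut), z 182 mm in the box's frame, 18 mm ahead of the box's front. It moves to y -141 mm as the bolt is drawn. Just behind it lies the lid's top, 155 mm high; beside it the lid's keeper, x 86 to 115, y -79 to -55 mm, also 155 mm high.
- strip_pot: White jar, 36 mm across, 56 mm high, standing in front of the box; origin under its centre.
- meter: Black glucose meter, 86 x 52 x 18 mm, lying flat; origin under its centre.
- lancing_pen: White and blue lancing pen, about 100 x 17 x 16 mm, lying along its x; origin near the middle of its underside.
- gel_bottle: Clear bottle of hand gel with a blue label, 58 mm across, 150 mm high, standing left of the lever; origin under its centre.
- tape_roll: White roll of tape, 52 mm across, 22 mm high, lying flat; origin under its centre.

How it is judged:
By the outcome, as a careful person would: the job done as asked, in the order asked, and still so for the second after the job is handed in, while the arm keeps its last pose, push and grip.
It also fails if it takes over 46 s, if anything falls off the work surface, if the arm or the gripper's body presses on something with over 40 N, if the wrist force passes 120 N, or if a joint passes its speed limit or range.

## Working session

There is one attempt and no reset: what is moved stays moved. The work goes in short steps, each a Python script; the robot and the scene stay as the last script left them, time stands still between calls to the robot, and variables do not carry over. Pictures are saved under pics/ and viewed, at most 10 in all, crops included, and the job is handed in when it is done.

```bash
mkdir -p pics; cat > h.py <<'E'
import numpy as np, cv2
from station import *
def K(name):
    c=get_calibration(name); f=210/np.tan(np.radians(c["fov_y"]/2))
    return np.array([[f,0,c["cx"]],[0,f,c["cy"]],[0,0,1]]),np.array(c["distortion"],float),cv2.Rodrigues(np.array(c["rvec"],float))[0],np.array(c["tvec"],float).ravel(),c
def to_world(name,rc,depth):
    k,d,R,t,_=K(name); rc=np.atleast_2d(rc).astype(float)
    u=cv2.undistortPoints(rc[:,::-1].reshape(-1,1,2).copy(),k,d).reshape(-1,2)
    z=depth[rc[:,0].astype(int),rc[:,1].astype(int)]
    return (np.c_[u*z[:,None],z]-t)@R
E
python3 - <<'E'
from h import *
for n in("scene","top"):
    im,de=snapshot(n); cv2.imwrite(f"pics/{n}0.png",im); np.save(f"{n}_d.npy",de)
    for q in("waste_bin","paddle","lever","lid","bolt_knob","strip_pot","meter","lancing_pen","gel_bottle","tape_roll"):
        r=outline_of(n,q)
        for o in r[:1]:
            m=o["mask"]; rc=np.argwhere(m); rc=rc[de[rc[:,0],rc[:,1]]>0]; P=to_world(n,rc,de)
            print(n,q,round(o["p"],2),np.round(o["position"]),len(rc),np.median(P,0).round(3),P.min(0).round(3),P.max(0).round(3))
            np.save(f"m_{n}_{q}.npy",P)
s=read_state();print(s["clock"],grip_point_offset,s["tcp_rot"])
E
```

```text
scene waste_bin 0.65 [232. 183.] 10756 [ 0.719 -0.102  0.155] [ 0.321 -0.396 -0.005] [0.85  0.087 0.27 ]
scene paddle 0.96 [198. 239.] 1724 [ 0.617 -0.001  0.205] [ 0.198 -0.13  -0.007] [0.838 0.087 0.27 ]
scene lever 0.86 [198. 241.] 1695 [0.625 0.    0.206] [ 0.201 -0.13  -0.005] [0.839 0.087 0.27 ]
scene lid 0.75 [214. 163.] 5156 [ 0.718 -0.146  0.156] [ 0.452 -0.326 -0.003] [ 0.846 -0.016  0.18 ]
scene bolt_knob 0.27 [218. 246.] 211 [ 0.534 -0.036  0.039] [ 0.509 -0.056  0.003] [ 0.544 -0.023  0.059]
scene strip_pot 0.58 [216. 245.] 218 [ 0.534 -0.036  0.039] [ 0.509 -0.056  0.001] [ 0.544 -0.023  0.061]
scene meter 0.6 [206. 256.] 261 [ 0.457 -0.051  0.017] [ 0.421 -0.128 -0.002] [0.634 0.021 0.223]
scene lancing_pen 0.51 [235. 308.] 221 [0.49  0.138 0.013] [ 0.431  0.114 -0.004] [0.538 0.159 0.02 ]
scene gel_bottle 0.84 [275. 258.] 986 [0.716 0.108 0.09 ] [ 0.581  0.04  -0.004] [0.731 0.131 0.152]
scene tape_roll 0.56 [278. 305.] 351 [0.645 0.19  0.021] [ 0.609  0.158 -0.005] [0.666 0.214 0.027]
top waste_bin 0.64 [186. 376.] 15191 [ 0.671 -0.12   0.156] [ 0.5   -0.352 -0.005] 
[... 376 characters left out ...]
 -0.143  0.081] [ 0.593 -0.044  0.193]
top strip_pot 0.66 [267. 329.] 224 [ 0.523 -0.04   0.055] [ 0.507 -0.059  0.017] [ 0.538 -0.025  0.06 ]
top meter 0.97 [300. 341.] 877 [ 0.449 -0.072  0.018] [ 0.416 -0.118 -0.001] [ 0.482 -0.029  0.024]
top lancing_pen 0.69 [282. 246.] 357 [0.488 0.135 0.015] [ 0.445  0.113 -0.003] [0.536 0.158 0.021]
top gel_bottle 0.79 [182. 264.] 801 [0.686 0.098 0.102] [ 0.67   0.069 -0.004] [0.742 0.129 0.153]
top tape_roll 0.6 [214. 226.] 432 [0.635 0.186 0.022] [0.612 0.161 0.002] [0.662 0.211 0.027]
1.1 0.0187 [[ 9.50543904e-01  3.10590219e-01 -5.65994678e-05]
 [ 3.10590218e-01 -9.50543905e-01 -2.37726875e-05]
 [-6.11838434e-05  5.01774213e-06 -9.99999998e-01]]
```

```bash
python3 - <<'E'
from h import *
P=np.load("m_top_lid.npy"); L=P[(abs(P[:,2]-.155)<.006)]
r=cv2.minAreaRect((L[:,:2]*1000).astype(np.float32)); print(r, cv2.boxPoints(r))
for n in("top","scene"):
    Q=np.load(f"m_{n}_paddle.npy"); Q=Q[Q[:,2]>.235]; print(n,len(Q),Q.mean(0))
    print(cv2.minAreaRect((Q[:,:2]*1000).astype(np.float32)))
B=np.load("m_top_bolt_knob.npy");B=B[B[:,2]>.17];print(len(B),B.mean(0),B.max(0))
# lever direction: points along lever z>.17 
Q=np.load("m_top_lever.npy");Q=Q[(Q[:,2]>.19)]
print(cv2.fitLine(Q[:,:2].astype(np.float32),cv2.DIST_HUBER,0,.01,.01).ravel())
im=cv2.imread("pics/top0.png")[90:330,200:480]; cv2.imwrite("pics/top0c.png",cv2.resize(im,None,fx=2.5,fy=2.5))
E
```

```text
((690.7632446289062, -136.7052001953125), (187.63775634765625, 280.9275207519531), 64.51496124267578) [[ 523.59894  -160.95718 ]
 [ 777.1916   -281.8334  ]
 [ 857.92755  -112.45322 ]
 [ 604.3349      8.423004]]
top 1417 [0.54108122 0.0480082  0.25903693]
((549.2218627929688, 43.99098205566406), (55.94436264038086, 85.93836975097656), 64.10767364501953)
scene 576 [0.54775517 0.05119725 0.25644454]
((549.0530395507812, 48.97465133666992), (57.16310119628906, 86.07923126220703), 64.5409164428711)
93 [ 0.57025012 -0.08526562  0.18862901] [ 0.58017655 -0.0771955   0.19341282]
[ 0.8989338  -0.4380844   0.5562946   0.04082309]
```

View pics/top0c.png

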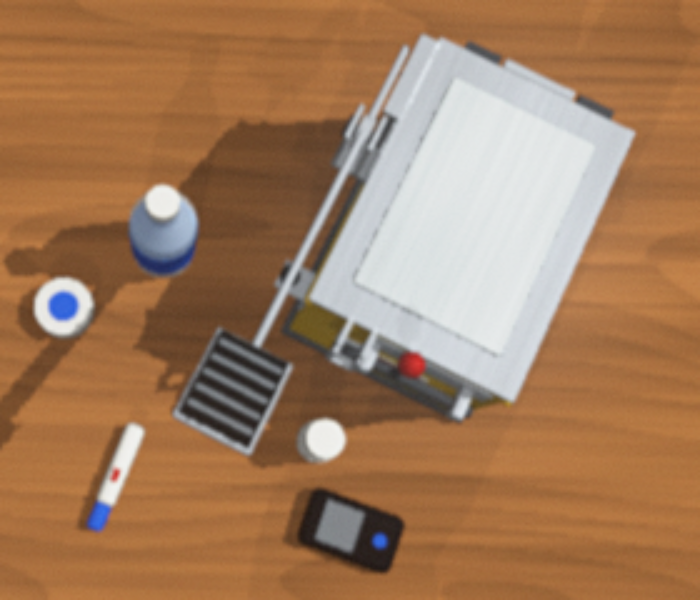

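Top view: the red knob (crop 412,365) is just right of the keeper, the ribbed paddle (crop 235,390) is clear, and the jar (322,440) is below the working height. The box yaw is about -25.6°.

```bash
cat >> h.py <<'E'
a=np.radians(-25.6); ex=np.array([np.cos(a),np.sin(a),0]); ey=np.array([-np.sin(a),np.cos(a),0]); O=np.array([.5284,.054,0])
R=np.c_[ex,-ey,[0,0,-1]]
def W(x,y,z): return O+ex*x/1e3+ey*y/1e3+np.array([0,0,z/1e3])
def Bx(p): d=np.asarray(p)-O; return np.c_[d@ex,d@ey,d[...,2]]*1e3
E
python3 - <<'E'
from h import *
for p in [(96,-72,168),(96,-130,168),(14,0,270),(-2,0,125)]: print(p,solve_ik(W(*p),R))
s=read_state(); p=s["ee_pos"].copy() if hasattr(s["ee_pos"],'copy') else np.array(s["ee_pos"])
p=np.array(p); movel(p+[0,0,.09],feed=.2)
move_pose(W(70,-72,320),R); set_gripper(0)
s=read_state(); print(s["clock"],Bx(np.array([s["ee_pos"]])),s["wrist_force"])
im,de=snapshot("wrist"); cv2.imwrite("pics/w1.png",im)
for q in("bolt_knob","paddle"):
    for o in outline_of("wrist",q)[:2]:
        rc=np.argwhere(o["mask"]); rc=rc[de[rc[:,0],rc[:,1]]>0]; P=Bx(to_world("wrist",rc,de))
        P=P[P[:,2]>(172 if q=="bolt_knob" else 240)]
        print(q,o["p"],o["position"],len(P),P.mean(0) if len(P) else 0,P.min(0) if len(P) else 0,P.max(0) if len(P) else 0)
E
```

```text
(96, -72, 168) [  -5.2151666    28.77427834    8.1429737   113.65172826   -6.35974854
   37.98974314 -108.64649035]
(96, -130, 168) [  -0.66041412   27.73272906    9.11831602  115.90193188   -7.05943197
   36.87344337 -102.51723398]
(14, 0, 270) [  -2.9327498    18.35670689   -8.78090273  113.20420009    3.66918564
   48.69835689 -129.29689691]
(-2, 0, 125) [ -15.29396669   29.15801043    5.96820541  122.20499435   -6.0164344
   28.9030077  -120.4060425 ]
5.05 [[ 69.98205344 -71.99549123 319.97754338]] [0.62357696 0.73716582 0.99236393]
bolt_knob 0.92 [170.1, 318.5] 339 [  99.91656841 -108.08976373  187.65693713] [  89.53734885 -117.80945467  181.25129136] [108.443444   -99.11948158 192.31008886]
bolt_knob 0.65 [193.7, 126.3] 0 0 0 0
paddle 0.94 [246.1, 193.4] 3438 [ 31.92033032  -0.40387689 252.45811968] [-18.46298619 -45.26719115 241.19739339] [ 82.12777659  27.03851078 383.34983511]
paddle 0.4 [200.1, 292.9] 0 0 0 0
```

View pics/w1.png

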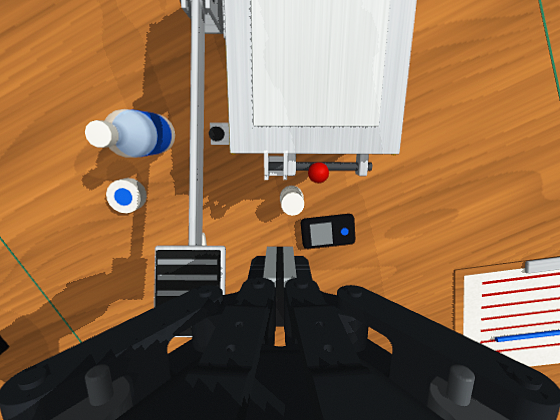

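The wrist view confirms it: knob at (170,318), just right of the keeper, with a clear path. The tip goes down between knob and lever, above the keeper.

```bash
python3 - <<'E'
from h import *
def st(t):
    s=read_state(); print(t,round(s["clock"],2),Bx(np.array([s["ee_pos"]])).round(1),np.round(s["wrist_force"],1))
move_pose(W(99,-72,300),R)
print(movel(W(99,-72,168),feed=.08,stop_force=6)); st("down")
print(movel(W(99,-150,168),feed=.03,stop_force=8)); st("pushed")
im,de=snapshot("wrist"); cv2.imwrite("pics/w2.png",im)
im,de=snapshot("top"); cv2.imwrite("pics/t2.png",im[150:330,240:480])
E
```

```text
False
down 7.27 [[ 99.3 -71.8 168.5]] [ 0.2 -0.3 -0.6]
True
pushed 8.82 [[  98.7 -118.2  167.8]] [1.3 1.2 0.4]
```

View pics/w2.png

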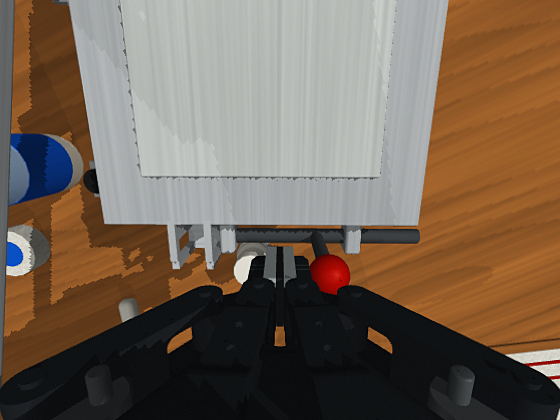

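The knob (330,272) sits against the right finger, with the rod drawn through the outer guide. I'll measure the knob's position to confirm the travel.

```bash
python3 - <<'E'
from h import *
def st(t):
    s=read_state(); print(t,round(s["clock"],2),Bx(np.array([s["ee_pos"]])).round(1),np.round(s["wrist_force"],1))
def knob():
  for n in("wrist","top"):
    im,de=snapshot(n)
    hsv=cv2.cvtColor(im,cv2.COLOR_BGR2HSV); m=((hsv[...,0]<6)|(hsv[...,0]>174))&(hsv[...,1]>170)&(hsv[...,2]>80)&(de>0)
    P=Bx(to_world(n,np.argwhere(m),de)); P=P[(P[:,2]>172)&(P[:,2]<200)&(abs(P[:,0]-98)<20)]
    print(n,len(P),P.mean(0).round(1),P.min(0).round(1),P.max(0).round(1))
knob()
print(movel(W(99,-135,168),feed=.02,stop_force=12)); st("again")
knob()
E
```

```text
wrist 1124 [ 102.9 -141.5  187.2] [  93.2 -150.9  178.2] [ 109.2 -132.9  191.7]<stdin>:9: RuntimeWarning: Mean of empty slice.
  ret = um.true_divide(
Traceback (most recent call last):
ValueError: zero-size array to reduction operation minimum which has no identity
```

The knob is at y -142 mm, so the bolt is fully drawn. One more gentle nudge, then back off, lift and touch the paddle.

```bash
python3 - <<'E'
from h import *
def st(t):
    s=read_state(); print(t,round(s["clock"],2),Bx(np.array([s["ee_pos"]])).round(1),np.round(s["wrist_force"],1))
print(movel(W(99,-125,168),feed=.02,stop_force=8)); st("again")
movel(W(99,-95,168),feed=.08)
movel(W(99,-90,320),feed=.15)
im,de=snapshot("wrist"); cv2.imwrite("pics/w3.png",im)
hsv=cv2.cvtColor(im,cv2.COLOR_BGR2HSV); m=((hsv[...,0]<6)|(hsv[...,0]>174))&(hsv[...,1]>170)&(hsv[...,2]>80)&(de>0)
P=Bx(to_world("wrist",np.argwhere(m),de)); P=P[(P[:,2]>172)&(P[:,2]<200)&(abs(P[:,0]-98)<20)]; print(len(P),P.mean(0).round(1))
move_pose(W(14,0,320),R)
print(movel(W(14,0,245),feed=.04,stop_force=3)); st("touch")
im,de=snapshot("scene"); cv2.imwrite("pics/s3.png",cv2.resize(im[100:320,80:380],None,fx=2,fy=2))
E
```

```text
True
again 9.31 [[  98.2 -118.2  167.3]] [0.7 0.6 0.5]
312 [ 100.7 -140.8  187.3]
True
touch 12.9 [[ 13.7   0.  258.7]] [-0.3 -0.4  6.7]
```

View pics/s3.png

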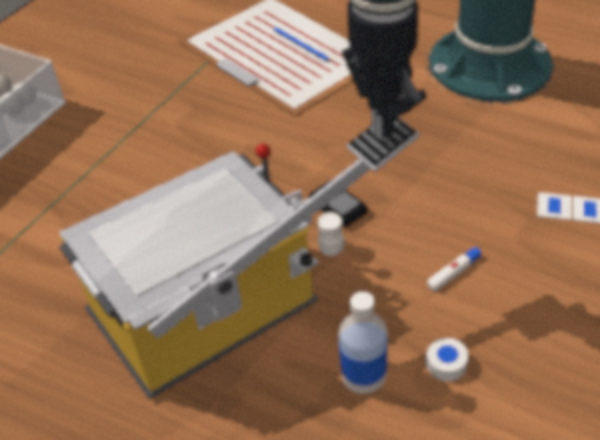

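The closed fingertips rest mid-paddle (385,135) with the lid shut. Press smoothly, then close up to the stop.

```bash
python3 - <<'E'
from h import *
def st(t):
    s=read_state(); print(t,round(s["clock"],2),Bx(np.array([s["ee_pos"]])).round(1),np.round(s["wrist_force"],1))
print(movel(W(-3,0,142),feed=.04,stop_force=30)); st("mid")
print(movel(W(-3,0,115),feed=.02,stop_force=12)); st("stop")
sleep(.5); st("hold")
im,de=snapshot("scene"); cv2.imwrite("pics/s4.png",cv2.resize(im[60:320,80:380],None,fx=2,fy=2))
for n in("scene","top"):
    im,de=snapshot(n); r=outline_of(n,"lid")
    if r:
        rc=np.argwhere(r[0]["mask"]); rc=rc[de[rc[:,0],rc[:,1]]>0]; P=Bx(to_world(n,rc,de)); P=P[(P[:,2]>180)&(P[:,0]>150)&(P[:,1]<-30)]
        print(n,r[0]["p"],len(P)); 
        if len(P)>50: print(np.degrees(np.arctan2(np.median(P[:,2]-150),np.median(355-P[:,0]))),P.max(0))
E
```

```text
False
mid 16.03 [[  0.3   0.7 143.4]] [ 1.8 -2.8  6.8]
True
stop 16.88 [[  0.8   1.1 128.5]] [-3.6  0.  14.3]
hold 17.38 [[  0.7   1.1 128.8]] [-2.  -1.3 12.2]
scene 0.58 4171
62.874439606165545 [349.68696238 -30.02483596 383.29490118]
top 0.56 948
60.65266881892308 [345.89792873 -30.32462575 385.64219689]
```

View pics/s4.png

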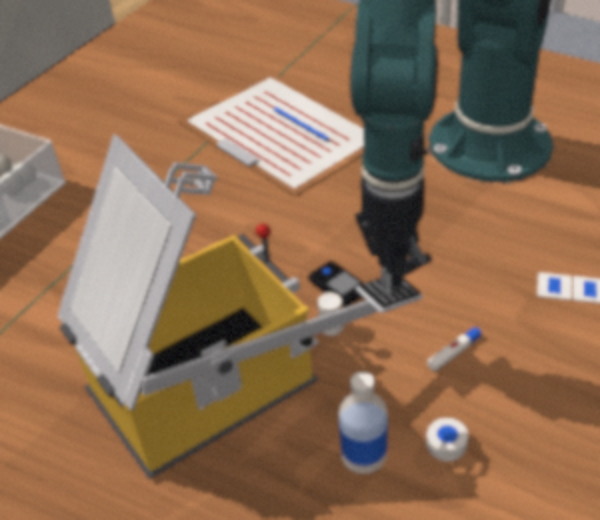

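The lid is up at about 60°. The paddle (390,290) is held on its stop with about 12 N, and everything else is undisturbed.

```bash
python3 -c "
from h import *
print(close_job())"
```

```text
the job is handed in; nothing more can be done
None
```

The job is handed in: the bolt is drawn fully back (36 mm), and the fingers are holding the paddle on its stop with about 12 N. The lid is fully open at about 60°, and nothing else on the table looks moved in the last picture.

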